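Hold the gauge arm out at the rider's mark

ROBOT

A 6-joint arm with a two-finger parallel gripper is mounted at the origin on the work surface. World frame = base frame: x ahead of the robot, y to its left, z up, the work surface at z = 0. Lengths are in mm, angles in rad, forces in N, time in s.
With the tool pointing down it reaches from about 400 to 825 mm from the base axis. Payload 7 kg.
Tool frame: the origin (TCP) lies on the mounting face of the last link; the fingertips stand 178 mm ahead of it and the grasp point (between the pads) lies 159 mm ahead of it; z points along the fingers, y is the line along which they close (so a half turn about z gives the same grasp; the last joint's range is limited). The gripper opens to 88 mm and grips with 3 to 60 N. Pads are 19 mm wide; open, the fingers measure 130 mm over their backs; the gripper's body (78 mm by 193 mm) begins 47 mm behind the grasp point.
Start: joints at [1.564, 0.359, 0.012, 0, -1.224, -0.288], TCP at [196.129, 645.856, 404.661] pointing down, gripper open.
Joint ranges: [-3.07, 3.07], [-1.43, 2.12], [-1.02, 1.25], [-3.03, 1.67], [-3.05, -0], [-3.03, 3.03]. Speed limits (rad/s): [2.39, 2.39, 3.01, 3.14, 3.14, 3.14].

INTERFACE

Orientations are given as a unit quaternion [x, y, z, w].
In Python, from bench import arm gives the robot as it stands.
- The arm moves only by the tool apply_moves, never from a script. Its argument "plan" is one flat list of numbers, 4 for each row, row after row: the shift along the tool's x, y, z in mm, then the turn about the tool's z in rad. A call has 1 to 12 rows; each row shifts and turns the commanded pose from where the row before left it, along the tool's axes as they then stand; what a row does not reach is not made up. A row lasts 1/12 s, in which the tool goes at most 41.7 mm and 7.16 degrees, less where a joint would pass 70% of its speed; a pose out of reach is approached as far as the arm can. A call is refused whole if a number of a shift passes 41.7 or a number of a turn 0.125, either way. A call with a gripper value outside its range is refused whole. "claw" is the closure, from -1 (fully open) to 1 (shut), set as the call begins (left out, the last holds). The fingers move at their own pace and stop on an object; "grip_force" is the grip in N (left out, the last holds). Time passes only in rows, so rows that do not move let the fingers close. It gives the time, the measured TCP pose, the force, the opening and the grip force at its end, in the units of the state.
- arm.get_state(): the state, without advancing time (a new reading comes with each control period).
- arm.camera(name): name is "scene" or "side" or "wrist"; returns a dict with "img" (384x512x3 uint8, blue, green, red), "mtx" (3x3 intrinsics, pixels), "xyz" and "rotation" of the camera in the world. Camera axes: x right, y down, z forward; pixel columns grow to the right and rows downward; lengths in mm; the calibration is good to about 2 mm. A picture is of the moment at which its call begins. There is no depth.
- arm.finish_job(): hands the job in; it is judged then, once.
Trained networks look in a picture, given as the dict that the camera call returned (one of the last four; its "shot" number tells which), for a name from the list of things; names that differ only in an ending like _2 or _b are one class to them, and where a whole thing is asked for, a point or a joint stands for the part that bears it (a point fixed in the world has none). Each returns a list of dicts, best first, with "p" (0 to 1); they miss things now and then, are a little off and sometimes report something else, mostly with a low value. They report only what shows in the picture. A call takes as long as a camera call.
- arm.outline_of(picture, query): "region" (384x512 bool, what is visible of it) and "location" ([column, row] in pixels, amid what is visible of it).
The state is a dict: "t": time; "joint_pos": joint angles; "qvel": joint speeds; "joint_torque": joint torques, N m; "position": TCP position; "orientation": TCP orientation; "ft_force": force on the tool from outside, world axes, zero at the start; "moment": the same for the moment, N m; "width": finger opening in mm; "gripper_force": force on a finger pad.
Only numpy, scipy, OpenCV 4.12 (cv2) and the standard library are available. Lean on these libraries where they do the work, as an engineer would, in place of code of your own. Each camera call takes 0.05 s, during which the arm holds its last target. There are 200 camera calls.

TASK

Squeeze the release paddle on the telescoping gauge arm's handle to free its lock, draw the arm out along its scale until its pointer stands level with the small rider clip set on the scale's edge, to within half a scale division (5 mm), and hold it there still against its return spring. Finish while still holding the handle with the paddle squeezed in; do not let go. Leave the rider and everything else on the bench where it is.

Things in the scene. Friction and masses are not known exactly. Their poses are not given: they have to be found in the camera images.
- gauge: Fixed dark steel base plate (x -275 to +175, y -80 to +50, 14 mm thick) with a grey sleeve (180 x 40, 58 mm high) holding the telescoping arm, a scale strip on its -y side with a mark every 10 mm, and a lug 48 mm high beside the handle's home. Origin on the bench in the arm's mid-plane; +x is level, the way the arm extends; +z up.
- handle: Handle at the arm's outer end: aluminium head (36 x 22, up to 60 mm high) with an upright black grip 32 mm long (x) x 22 mm thick (y), top 116 mm above the bench. Slides only along the gauge's x, axes parallel to the gauge's. Origin at bench level under the grip's centre; home is x = -70 mm in the gauge frame. Paddle on its -y side; pointer 35 mm ahead, up to 39 mm high.
- grip (a point): Point to grasp, 92 mm above the bench, midway between the squeezed-in paddle's outer face and the grip's opposite (+y) face. Fingers come from above and close along the gauge's y, one on the paddle, one on the far face: 36 mm over both with the paddle out, 29 mm squeezed in. Both sides are free from 60 mm height up.
- paddle (a point): Centre of the outer face of the steel release paddle (lock button), 26 mm long x 34 mm high (76 to 110 mm above the bench), on the -y side of the handle; it moves toward +y when pressed.
- release (a joint): Travel of the release paddle, 0 = out (arm locked at home) to 0.007 m = fully in; spring force 3.5 N rising to 7 N. From about 0.005 m in, its dog clears the keeper lug and the arm is free to slide; it springs out when let go.
- boom (a joint): Extension of the telescoping arm, 0 = home (locked, about 1.5 mm of play), up to 0.16 m. A return spring pulls it home with 3 to 5 N, besides slight friction; nothing locks it farther out. Let go, it runs back and its dog stops on the lug at about 0.022 m. It starts at 0.
- pointer (a point): Tip of the thin steel pointer carried by the handle, lying 22 mm above the bench over the scale, 35 mm ahead (+x) of the grip centre and 69 mm to its -y side.
- rider (a joint): Position of the rider along the scale: the extension of the arm, in m, at which pointer and rider stand level (0.05 to 0.14). It stays where it is by friction.
- rider_mark (a point): The rider's index: the middle of a small brass clip, 14 mm long with a thin upright fin (up to 35 mm high), on the rail along the outer (-y) edge of the scale. The pointer tip meets this point when the arm is at the mark.
- block: Loose bare wooden block 70 x 40 x 30 mm beside the gauge; leave alone. Origin at its underside.
- flange: Loose dark iron ring, 72 mm across, 28 mm high, beside the gauge; leave alone. Origin at its underside.
- dowel: Loose upright copper pin 18 mm across, 60 mm high, beside the gauge; leave alone. Origin at its underside.
- sprocket: Loose grey toothed casting pattern, 114 mm across, 26 mm high, beside the gauge; leave alone. Origin at its underside.
- driver: Loose screwdriver lying beside the sleeve; leave alone. Origin at its underside.
- glue: Loose green bottle with a white cap, 60 mm across, 150 mm high, to the robot's left; leave alone. Origin at its underside.
- tin: Loose metal can 80 mm across, 90 mm high, to the robot's right; leave alone. Origin at its underside.

How it is judged (in metres and radians):
On the way:
1. The release paddle is squeezed in while the arm is still home (value of joint release above 0.0045 m and value of joint boom below 0.02 m), for 0.05 s.
At the end, for the whole second after the job is handed in: Through the last second the fingers hold the handle (over 1 N, within 35 mm of the grip point), the paddle is in by over 4.5 mm, the pointer is within 5 mm of the rider along the scale and still (under 4 mm/s); rider moved under 3 mm, loose things under 15 mm (x of pointer in the frame of rider_mark between -0.005 and 0.005 m and velocity of joint boom between -0.004 and 0.004 m/s and value of joint release above 0.0045 m and contact force between the fingers and handle above 1 N and distance between the grasp point and grip below 0.035 m and distance of rider_mark from where it was at the start of the episode below 0.003 m and distance of each of block, flange, dowel, sprocket, driver, glue, tin from where it was at the start of the episode below 0.015 m); the arm keeps its last pose, push and grip.
It fails at once if the rider is shifted along the scale (over 3 mm) (distance of rider_mark from where it was at the start of the episode above 0.003 m).
It fails at once if a loose thing on the bench is disturbed (over 15 mm) (distance of any of block, flange, dowel, sprocket, driver, glue, tin from where it was at the start of the episode above 0.015 m).
It also fails if it takes over 38 s, if anything falls off the work surface, if the arm or the gripper's body presses on something with over 40 N, if the wrist force passes 120 N, or if a joint passes its speed limit or range.

## Working session

There is one attempt and no reset: what is moved stays moved. The work goes in short steps, Python scripts to look and compute and a tool call to move; the robot and the scene stay as the last step left them, time stands still between calls to the robot, and variables do not carry over. Pictures are saved under pics/ and viewed, at most 10 in all, crops included, and the job is handed in when it is done.

Besides the shell and the picture viewer there is one more tool, called in YAML: its name, and indented under it one key for each argument. apply_moves: Moves the arm, as the interface text tells. Its arguments: {"type":"object","properties":{"plan":{"type":"array"},"claw":{"type":"number"},"grip_force":{"type":"number"}},"required":["plan"]}

```bash
mkdir -p pics; ls; cat > h.py <<'E'
import numpy as np, cv2
from bench import arm
def ray(c,px):
    d=np.linalg.inv(c["mtx"])@np.array([px[0],px[1],1.]); R=np.array(c["rotation"])
    return np.array(c["xyz"],float),R@d
def at(c,px,z):
    o,d=ray(c,px); return o+d*(z-o[2])/d[2]
def proj(c,P):
    p=np.array(c["mtx"])@(np.array(c["rotation"]).T@(np.array(P,float)-np.array(c["xyz"])));return p[:2]/p[2]
E
python3 - <<'E'
from h import *
s=arm.get_state();print(s)
cs={}
for n in("scene","side","wrist"):
    c=arm.camera(n);cs[n]=c;cv2.imwrite(f"pics/{n}0.png",c["img"]);print(n,c["xyz"],np.round(c["rotation"],3).tolist())
    for q in("handle","paddle","pointer","rider_mark","gauge"):
        r=arm.outline_of(c,q)
        print(n,q,[(round(float(x["p"]),2),np.round(x["location"]).tolist(),int(x["region"].sum())) for x in r[:2]])
a,b=cs["scene"],cs["side"]
cv2.imwrite("pics/both0.png",cv2.resize(np.vstack([a["img"],b["img"]]),None,fx=.78,fy=.78))
E
```

```text
pics
{'t': 0.0, 'joint_pos': array([ 1.56407818e+00,  3.59384771e-01,  1.11065794e-02, -3.65203038e-04,
       -1.22409174e+00, -2.88116410e-01]), 'qvel': array([ 1.38332431e-03, -1.00792544e-03, -2.39957590e-04,  2.04641167e-05,
       -1.24675503e-03,  4.15648790e-04]), 'joint_torque': array([-5.86117621e-04, -5.82714844e+01,  2.93061876e+01,  6.99756280e+00,
        7.03525831e-03, -1.66162267e-04]), 'position': array([196.07366073, 645.70679921, 403.74187359]), 'orientation': array([ 9.89144280e-01, -1.46945379e-01, -5.96537012e-05,  8.03101254e-04]), 'ft_force': array([-0.23182041, -0.28139595, -0.10549467]), 'moment': array([ 0.00258573, -0.01747487,  0.01180198]), 'gripper_force': 0.0, 'width': 87.85593089082296}
scene [1643.89736677 -126.89644949  936.16846791] [0.671, 0.6, -0.299, -0.317]
scene handle [(0.76, [235.0, 178.0], 338)]
scene paddle [(0.55, [239.0, 176.0], 75)]
scene pointer [(0.78, [234.0, 178.0], 337), (0.62, [300.0, 196.0], 97)]
scene rider_mark [(0.25, [238.0, 178.0], 102)]
scene gauge [(0.94, [235.0, 190.0], 4261)]
side [ 143.27224389 -557.0675193   856.67921715] [0.883, -0.3, 0.116, -0.341]
side handle [(0.75, [250.0, 224.0], 421), (0.17, [259.0, 200.0], 342)]
side paddle []
side pointer [(0.96, [248.0, 223.0], 394), (0.62, [272.0, 284.0], 454)]
side rider_mark []
side gauge [(0.6, [256.0, 234.0], 5881), (0.53, [247.0, 225.0], 382)]
wrist [261.4945647  625.57469707 385.74259147] [-0.59, 0.797, 0.103, -0.077]
wrist handle []
wrist paddle []
wrist pointer []
wrist rider_mark []
wrist gauge []
```

```bash
sed -i 's/^import numpy.*/&\nfrom scipy.spatial.transform import Rotation as Ro/; s/R=np.array(c\["rotation"\])/R=Ro.from_quat(c["rotation"]).as_matrix()/; s/np.array(c\["rotation"\]).T/Ro.from_quat(c["rotation"]).as_matrix().T/' h.py
python3 - <<'E'
import cv2
for n,(x,y) in {"scene":(235,190),"side":(256,234)}.items():
    i=cv2.imread(f"pics/{n}0.png")
    cv2.imwrite(f"pics/{n}1.png",cv2.resize(i[y-100:y+100,x-133:x+133],None,fx=3,fy=3,interpolation=cv2.INTER_CUBIC))
E
```

```text
(no output)
```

View pics/scene1.png

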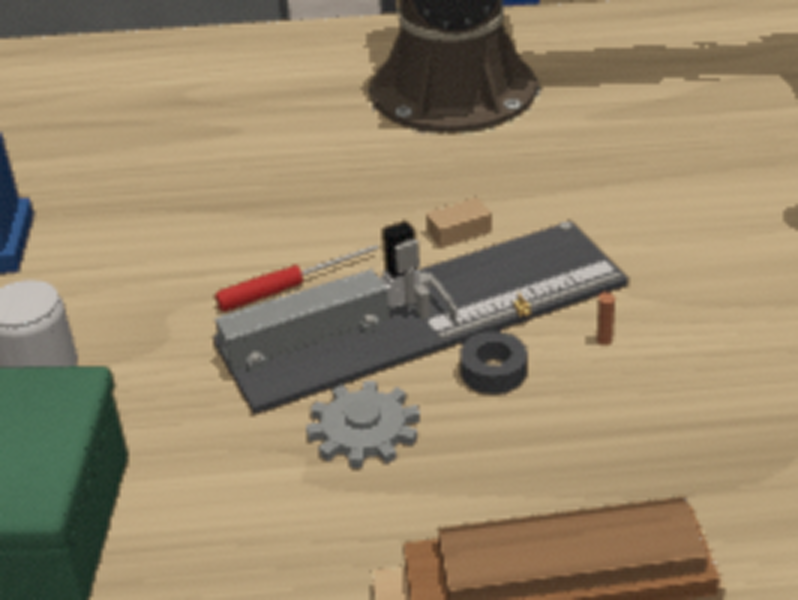

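View pics/side1.png

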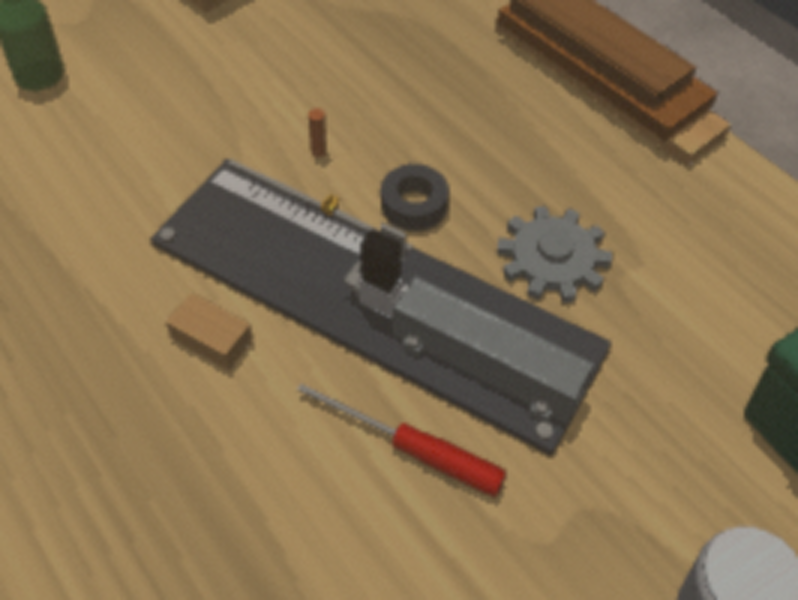

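```bash
python3 - <<'E'
from h import *
from scipy.optimize import least_squares
import pickle
cs={n:arm.camera(n) for n in("scene","side")}
off={"scene":(102,90),"side":(123,134)}
obs=[("scene",(175,50,14),(570,222)),("scene",(175,-80,14),(628,279)),("scene",(-275,-80,14),(254,407)),
("side",(175,-80,14),(228,161)),("side",(175,50,14),(152,239)),("side",(-275,50,14),(553,450)),("side",(-275,-80,14),(609,346)),
("scene",(-275,10,58),(218,330))][:7]
def W(p,P):
    c,s=np.cos(p[2]),np.sin(p[2]);return np.array([p[0]+c*P[0]-s*P[1],p[1]+s*P[0]+c*P[1],P[2]])
def px(n,q): return np.array(q)/3+np.array(off[n])-1/3
f=lambda p:np.concatenate([proj(cs[n],W(p,P))-px(n,q) for n,P,q in obs])
r=least_squares(f,[520,50,1.6]);print(r.x,np.round(r.fun.reshape(-1,2),1).tolist())
p=r.x
for n,q in(("scene",(522,306)),("side",(331,204))):
    w=at(cs[n],px(n,q),27);c,s=np.cos(p[2]),np.sin(p[2]);d=w[:2]-p[:2];print(n,"rider gauge",c*d[0]+s*d[1],-s*d[0]+c*d[1])
for n in cs: print(n,"grip top in crop",(proj(cs[n],W(p,(-70,0,116)))-off[n])*3)
g=W(p,(-70,-3.5,92));print("grip",g)
s=arm.get_state();R=Ro.from_quat(s["orientation"]).as_matrix();print(np.round(R,3),s["position"])
pickle.dump(p,open("p.pkl","wb"))
for q in ("block","flange","dowel","sprocket","driver"):
    z={"dowel":30}.get(q,14);x=arm.outline_of(cs["side"],q)
    if x:
        w=at(cs["side"],x[0]["location"],z);d=w[:2]-p[:2];c,s_=np.cos(p[2]),np.sin(p[2]);print(q,x[0]["p"],np.round([c*d[0]+s_*d[1],-s_*d[0]+c*d[1]]))
E
```

```text
[461.70360601 -36.16957487   1.93912895] [[0.2, -1.3], [0.4, -0.8], [-1.1, -0.5], [-0.3, -1.6], [-1.0, -0.5], [0.2, 1.0], [1.6, -1.2]]
scene rider gauge 35.648905327304604 -83.2555277442333
side rider gauge 35.85571537310226 -73.82475825489786
scene grip top in crop [396.0945767  225.80035708]
side grip top in crop [380.00053945 241.53400973]
grip [ 490.17308501 -100.21439328   92.        ]
[[ 0.957 -0.291 -0.   ]
 [-0.291 -0.957  0.   ]
 [-0.    -0.    -1.   ]] [196.12704349 645.85700955 404.65870488]
flange 0.62 [ -20. -136.]
dowel 0.48 [  98. -149.]
sprocket 0.97 [-187. -143.]
driver 0.67 [-192.   99.]
```

apply_moves:
  plan: [20.8,26.2,0,0.12,20.8,26.2,0,-0.12,20.8,26.2,0,0,20.8,26.2,0,0,20.8,26.2,0,0,20.8,26.2,0,0,20.8,26.2,0,0,20.8,26.2,0,0,20.8,26.2,0,0,20.8,26.2,0,0,20.8,26.2,0,0,20.8,26.2,0,0]
  claw: -1

```text
t: 2.25
position: [340.0, 269.6, 405.0]
orientation: [0.989, -0.147, 0.0, -0.0]
ft_force: [0.4, 0.3, 0.3]
width: 87.7
gripper_force: 0.0
```

apply_moves:
  plan: [20.8,26.2,0,0,20.8,26.2,0,0,20.8,26.2,0,0,20.8,26.2,0,0,20.8,26.2,0,0,20.8,26.2,0,0,20.8,26.2,0,0,20.8,26.2,0,0,20.8,26.2,0,0,20.8,26.2,0,0,20.8,26.2,0,0,20.8,26.2,0,0]

```text
t: 3.25
position: [487.5, -103.9, 405.0]
orientation: [0.989, -0.147, 0.0, -0.0]
ft_force: [1.1, 1.4, -0.6]
width: 87.9
gripper_force: 0.0
```

apply_moves:
  plan: [0,0,0,0.12,0,0,0,0.12,0,0,0,0.12,0,0,0,0.12,0,0,0,0.12,0,0,0,0.12,0,0,0,0.12,0,0,0,0.12,0,0,0,0.12,0,0,0,0.12,0,0,0,0.12,0,0,0,0.12]

```text
t: 4.25
position: [487.2, -102.1, 404.8]
orientation: [-0.645, 0.765, -0.0, 0.0]
ft_force: [0.4, -0.9, -0.1]
width: 87.5
gripper_force: 0.0
```

apply_moves:
  plan: [0,0,0,0.12,0,0,0,0.12,0,0,0,0.12,0,0,0,0.12,0,0,0,0.12,0,0,0,0.12,0,0,0,0.12,0,0,0,0.12,0,0,0,0.12,0,0,0,0.12,0,0,0,0.12,0,0,0,0.12]

```text
t: 5.25
position: [487.2, -102.1, 404.8]
orientation: [0.02, 1.0, 0.0, 0.0]
ft_force: [-0.6, 0.6, 0.2]
width: 87.4
gripper_force: 0.0
```

apply_moves:
  plan: [0,0,0,0.12,0,0,0,0.12,0,0,0,0.12,0,0,0,0.12,0,0,0,0.12,0,0,0,0.12,0,0,0,0.12,0,0,0,0.12,0,0,0,0.12,0,0,0,0.09]

```text
t: 6.08
position: [487.3, -102.1, 404.8]
orientation: [0.569, 0.823, 0.0, 0.0]
ft_force: [0.8, -0.6, -0.1]
width: 87.4
gripper_force: 0.0
```

```bash
python3 - <<'E'
from h import *
import pickle
p=pickle.load(open("p.pkl","rb"))
s=arm.get_state();print(s["t"],s["position"],np.round(s["joint_pos"],3))
R=Ro.from_quat(s["orientation"]).as_matrix();print(np.round(R,3))
c=arm.camera("wrist");im=cv2.resize(c["img"],None,fx=1.5,fy=1.5)
print(c["xyz"])
for q in("handle","paddle","pointer","rider_mark"):
    print(q,[(round(float(x["p"]),2),np.round(x["location"]).tolist(),int(x["region"].sum())) for x in arm.outline_of(c,q)[:3]])
cth,sth=np.cos(p[2]),np.sin(p[2])
for P in((-70,0,116),(-35,-72,22),(36,-74,27),(175,-80,14),(175,50,14)):
    w=[p[0]+cth*P[0]-sth*P[1],p[1]+sth*P[0]+cth*P[1],P[2]];u=proj(c,w)*1.5;print(P,np.round(u));cv2.circle(im,tuple(int(v) for v in u),4,(255,0,255),1)
np.savez("w1.npz",img=c["img"],mtx=c["mtx"],xyz=c["xyz"],rotation=c["rotation"])
cv2.imwrite("pics/w1.png",im)
E
```

```text
6.0833 [ 487.25139556 -102.11157385  404.84906468] [ 0.189  0.064 -0.369  0.    -1.138 -2.969]
[[-0.353  0.935  0.   ]
 [ 0.935  0.353  0.   ]
 [-0.     0.    -1.   ]]
[463.13784823 -38.66975505 385.89688873]
handle [(0.61, [259.0, 175.0], 1865), (0.51, [264.0, 124.0], 27741)]
paddle [(0.87, [273.0, 181.0], 295)]
pointer []
rider_mark [(0.76, [320.0, 80.0], 208), (0.38, [182.0, 269.0], 881), (0.23, [258.0, 173.0], 1805)]
(-70, 0, 116) [381. 279.]
(-35, -72, 22) [468. 209.]
(36, -74, 27) [476. 116.]
(175, -80, 14) [490. -89.]
(175, 50, 14) [308. -87.]
```

View pics/w1.png

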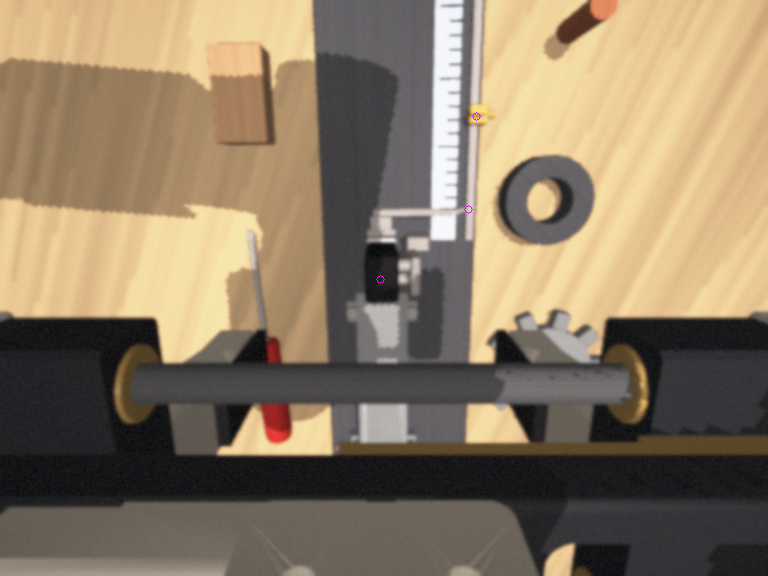

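```bash
python3 - <<'E'
from h import *
i=cv2.imread("pics/w1.png");w=np.load("w1.npz")
cv2.imwrite("pics/w1c.png",cv2.resize(w["img"][55:170,235:345],None,fx=5,fy=5,interpolation=cv2.INTER_CUBIC))
E
```

```text
(no output)
```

View pics/w1c.png

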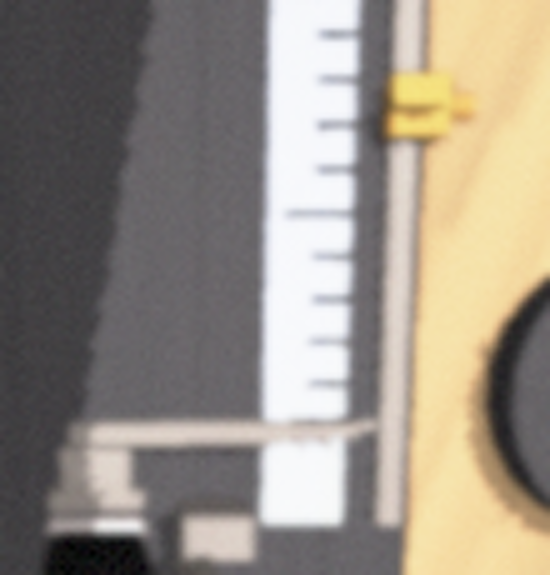

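apply_moves:
  plan: [0,0,0,-0.121,0,0,0,-0.121,0,0,0,-0.121,0,0,0,-0.121,0,0,0,-0.121,0,0,0,-0.121,0,0,0,-0.121,0,0,0,-0.121,0,0,0,-0.121,0,0,0,-0.121,0,0,0,-0.121,0,0,0,-0.121]

```text
t: 7.33
position: [487.3, -102.1, 404.7]
orientation: [-0.128, 0.992, 0.0, 0.0]
ft_force: [0.1, -0.1, -0.1]
width: 87.7
gripper_force: 0.0
```

apply_moves:
  plan: [0,0,0,-0.121,0,0,0,-0.121,0,0,0,-0.121,0,0,0,-0.121,0,0,0,-0.121,0,0,0,-0.121,0,0,0,-0.121,0,0,0,-0.121,0,0,0,-0.121,0,0,0,-0.121,0,0,0,-0.121,0,0,0,-0.121]

```text
t: 8.33
position: [487.3, -102.1, 404.7]
orientation: [0.754, -0.656, 0.0, -0.0]
ft_force: [-0.5, 0.0, -0.4]
width: 87.8
gripper_force: 0.0
```

```bash
python3 - <<'E'
from h import *
import pickle
p=pickle.load(open("p.pkl","rb"));w=dict(np.load("w1.npz"))
def g(v):
    d=v[:2]-p[:2];c,s=np.cos(p[2]),np.sin(p[2]);return np.round([c*d[0]+s*d[1],-s*d[0]+c*d[1]],1)
n=lambda u,v:((u+.5)/5-.5+235,(v+.5)/5-.5+55)
print("cam",g(np.array(w["xyz"])))
print("pointer",g(at(w,n(375,426),22)))
for z in (22,25,30,35): print("rider",z,g(at(w,n(425,106),z)),"fin tip",g(at(w,n(470,103),z)))
for v in (384,213,79): print("mark",g(at(w,n(345,v),16)),g(at(w,n(345,v),18)))
# clip edges
print(g(at(w,n(400,72),25)),g(at(w,n(400,138),25)))
m=lambda u,v:(u/1.5-.17,v/1.5-.17)
for u,v in((381,250),(381,302),(366,275),(397,275)): print("grip top",g(at(w,m(u,v),116)))
print("paddle out",g(at(w,m(420,275),105)))
s=arm.get_state();print(g(s["position"]),s["joint_pos"]);R=Ro.from_quat(s["orientation"]).as_matrix();print(R[:2,:2], np.cos(p[2]),np.sin(p[2]))
c=arm.camera("wrist");cv2.imwrite("pics/w2.png",c["img"])
E
```

```text
cam [-2.8 -0.4]
pointer [-35.2 -68.8]
rider 22 [ 38.5 -77.4] fin tip [ 39.  -87.8]
rider 25 [ 38.1 -76.8] fin tip [ 38.7 -87.1]
rider 30 [ 37.5 -75.7] fin tip [ 38.1 -85.9]
rider 35 [ 37.  -74.6] fin tip [ 37.5 -84.7]
mark [-25.4 -62.1] [-25.3 -61.7]
mark [ 15.1 -60.6] [ 15.  -60.3]
mark [ 45.2 -59.5] [ 45.  -59.2]
[ 45.5 -70.7] [ 31.2 -71.3]
grip top [-51.1  -0.1]
grip top [-84.9   0.1]
grip top [-67.1   9.5]
grip top [-67.2 -10.1]
paddle out [-69.9 -25.6]
[-70.7  -0.1] [ 1.88935083e-01  6.42540227e-02 -3.68769553e-01 -8.26024454e-06
 -1.13774218e+00 -5.03874765e-02]
[[ 0.13810135 -0.9904181 ]
 [-0.9904181  -0.13810135]] -0.36006039312598537 0.9329289969241823
```

View pics/w2.png

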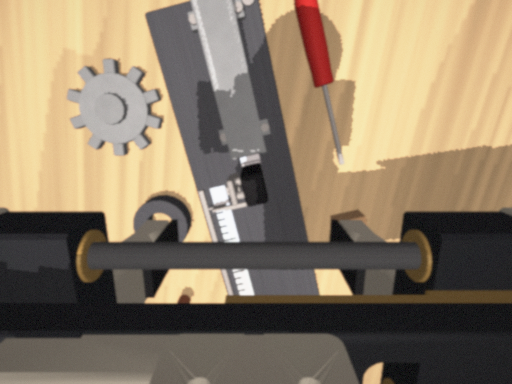

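apply_moves:
  plan: [0,0,0,-0.115,0,0,0,-0.115,-0.7,-3.4,15,0,0,0,22,0,0,0,22,0,0,0,20,0,0,0,18,0,0,0,15,0,0,0,15,0,0,0,12,0,0,0,10,0,0,0,4.7,0]
  claw: -1

```text
t: 9.38
position: [489.9, -100.3, 249.7]
orientation: [0.822, -0.569, -0.001, 0.001]
ft_force: [-1.1, 0.7, 1.1]
width: 87.7
gripper_force: 0.0
```

```bash
python3 - <<'E'
from h import *
import pickle
p=pickle.load(open("p.pkl","rb"))
s=arm.get_state();d=s["position"][:2]-p[:2];c,sn=np.cos(p[2]),np.sin(p[2]);print(s["t"],s["position"],c*d[0]+sn*d[1],-sn*d[0]+c*d[1],s["ft_force"],s["joint_pos"])
print(Ro.from_quat(s["orientation"]).as_matrix()[:2,:2])
c=arm.camera("wrist");t=arm.camera("side")
cv2.imwrite("pics/w3.png",np.hstack([c["img"][100:384,100:420],cv2.resize(t["img"][160:280,190:325],None,fx=2.37,fy=2.367)]))
E
```

```text
9.3833 [ 489.91644548 -100.27428503  249.71034271] -69.96346901315175 -3.2390088956225362 [-1.07723032  0.70727638  1.1462416 ] [ 1.91672710e-01  2.36104339e-01 -5.68430355e-01 -2.32906359e-04
 -7.67921127e-01  1.67622274e-01]
[[ 0.35145699 -0.93620256]
 [-0.93620393 -0.35145722]]
```

View pics/w3.png

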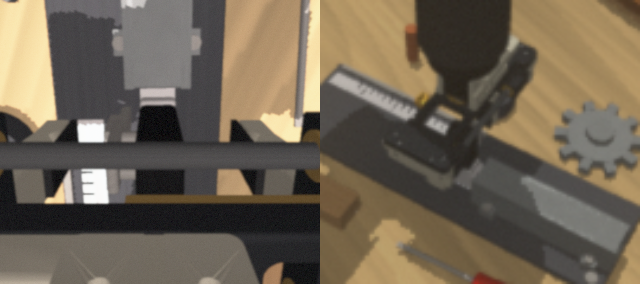

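The crops show the fingers straddling the grip and paddle, left crop around (125–180, 130). Next I close the gripper.

apply_moves:
  plan: [0,0,0,0,0,0,0,0,0,0,0,0,0,0,0,0,0,0,0,0,0,0,0,0,0,0,0,0,0,0,0,0,0,0,0,0,0,0,0,0,0,0,0,0]
  claw: 1
  grip_force: 30

```text
t: 10.4
position: [490.2, -100.3, 251.2]
orientation: [0.822, -0.569, 0.0, 0.0]
ft_force: [-2.0, 0.3, 2.5]
width: 27.8
gripper_force: 30.0
```

apply_moves:
  plan: [-2,0,0,0,-4,0,0,0,-5,0,0,0,-5,0,0,0,-5,0,0,0,-5,0,0,0,-5,0,0,0,-4,0,0,0,-3,0,0,0,-2,0,0,0,0,0,0,0]

```text
t: 11.32
position: [475.6, -62.3, 251.2]
orientation: [0.822, -0.569, -0.0, 0.0]
ft_force: [-1.9, -4.5, 5.4]
width: 27.7
gripper_force: 30.0
```

```bash
python3 - <<'E'
from h import *
import pickle
p=pickle.load(open("p.pkl","rb"))
s=arm.get_state();d=s["position"][:2]-p[:2];c,sn=np.cos(p[2]),np.sin(p[2]);f=s["ft_force"]
print(s["t"],s["position"],c*d[0]+sn*d[1],-sn*d[0]+c*d[1],"F gauge",c*f[0]+sn*f[1],-sn*f[0]+c*f[1],f[2],s["width"],s["gripper_force"],s["moment"])
E
```

```text
11.3167 [475.59237741 -62.34502453 251.15419093] -29.420632480737833 -3.532494886204123 F gauge -3.5535429576887423 3.4155842910097185 5.363858008383117 27.699641754786718 29.997266829013824 [-1.17146934  0.08488868  0.30950519]
```

apply_moves:
  plan: [-2,0,0,0,-4,0,0,0,-5,0,0,0,-5,0,0,0,-5,0,0,0,-4,0,0,0,-4,0,0,0,-2.5,0,0,0,-1,0,0,0,0,0,0,0,0,0,0,0]

```text
t: 12.23
position: [464.0, -32.3, 251.2]
orientation: [0.822, -0.569, -0.0, 0.0]
ft_force: [-3.5, -4.6, 6.7]
width: 28.0
gripper_force: 30.0
```

```bash
python3 - <<'E'
from h import *
import pickle
p=pickle.load(open("p.pkl","rb"))
s=arm.get_state();d=s["position"][:2]-p[:2];c,sn=np.cos(p[2]),np.sin(p[2]);f=s["ft_force"]
print(s["t"],s["position"],c*d[0]+sn*d[1],-sn*d[0]+c*d[1],"F gauge",c*f[0]+sn*f[1],-sn*f[0]+c*f[1],f[2],s["width"],s["gripper_force"])
G=lambda P:[p[0]+c*P[0]-sn*P[1],p[1]+sn*P[0]+c*P[1],P[2]]
o=[]
for n in("scene","side","wrist"):
    k=arm.camera(n);u=proj(k,G((38,-72,25)));print(n,u)
    x,y=[int(np.clip(round(v),40,m-40)) for v,m in zip(u,(512,384))]
    print(n,"origin",x-30,y-40,"scale 6.5")
    o.append(cv2.resize(k["img"][y-40:y+40,x-30:x+30],None,fx=4.4,fy=4.4,interpolation=cv2.INTER_CUBIC))
    for q in("rider_mark","pointer"): print(q,[(round(float(x["p"]),2),np.round(x["location"]).tolist(),int(x["region"].sum())) for x in arm.outline_of(k,q)[:2]])
cv2.imwrite("pics/w4.png",np.hstack(o))
E
```

```text
12.2333 [464.00414053 -32.25785836 251.16363226] 2.8210223976439233 -3.554689554292068 F gauge -3.040813343794162 4.972963340626957 6.674257009759001 28.031572927051542 29.99987483024597
scene [274.64110019 190.02835382]
scene origin 245 150 scale 6.5
rider_mark []
pointer [(0.66, [251.0, 182.0], 420)]
side [232.11511853 202.1930835 ]
side origin 202 162 scale 6.5
rider_mark []
pointer [(0.81, [237.0, 223.0], 383), (0.42, [264.0, 240.0], 4979)]
wrist [165.08611221 253.34519512]
wrist origin 135 213 scale 6.5
rider_mark []
pointer [(0.88, [260.0, 180.0], 8517)]
```

View pics/w4.png

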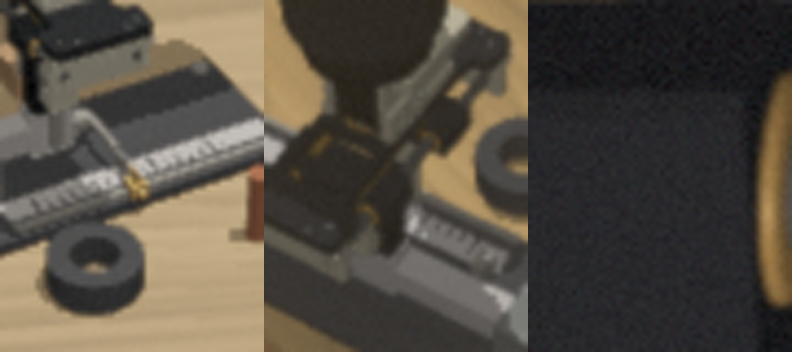

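```bash
python3 - <<'E'
from h import *
import pickle
p=pickle.load(open("p.pkl","rb"));c,sn=np.cos(p[2]),np.sin(p[2])
G=lambda P:[p[0]+c*P[0]-sn*P[1],p[1]+sn*P[0]+c*P[1],P[2]]
im=np.mean([arm.camera("scene")["img"].astype(float) for _ in range(4)],0).astype(np.uint8);k=arm.camera("scene")
x0,y0=256,170
print([np.round((proj(k,G(P))-(x0,y0)+.5)*20) for P in((38,-69,22),(38,0,22),(38,-74,35),(48,-74,35),(38,-74,20))])
cv2.imwrite("pics/s5.png",cv2.resize(im[y0:y0+30,x0:x0+38],None,fx=20,fy=20,interpolation=cv2.INTER_CUBIC))
E
```

```text
[array([374., 415.]), array([179., 191.]), array([389., 369.]), array([443., 351.]), array([389., 441.])]
```

View pics/s5.png

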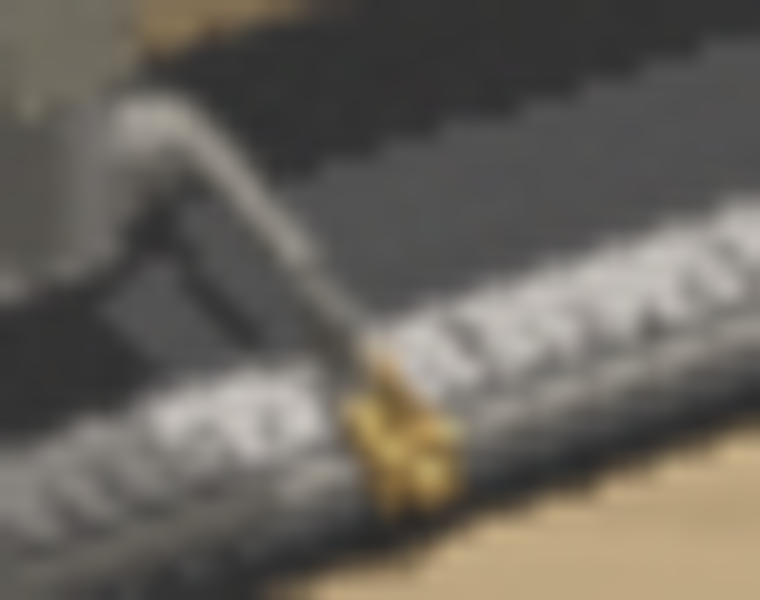

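The enlarged scene crop shows the pointer running straight into the rider's fin at about (375, 360). It agrees with the measured 73 mm draw to about 1 mm.

```bash
python3 -c "
from bench import arm
s=arm.get_state();print(s['t'],s['qvel'].round(4),s['width'],s['gripper_force']);print(arm.finish_job())"
```

```text
12.9333 [-0.0005  0.0001 -0.0007  0.0007  0.0014 -0.0014] 28.296713484202396 30.000938773155212
the job is handed in; nothing more can be done
None
```

I handed the job in at about 12.9 s, but no verdict came back. The paddle was squeezed in (28 mm across the grip), the arm was drawn out about 73 mm, and the pointer was level with the rider to about 1 mm by the images. The arm was held still at 30 N; I saw no sign that the rider or loose things moved, but didn't measure them afterwards.

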